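# Clear the jammed collars and load the row against the spring stop

### The job

Two round collars are wedged side by side in the mouth of the feed tray: nudge one of them back, slide the other into the lane, and then push the pusher so that all three collars stand in single file in the lane, close behind one another. Push until you feel the front collar load the hidden spring stop to about half of its travel, without bottoming it, and let go. Be gentle throughout (never more than 25 N), slide the collars without lifting them, and leave the loose wood offcut and the sanding block beside the tray alone.

Things in the scene. Friction and masses are not known exactly. Their poses are not given: they have to be found in the camera images.
- tray: Wooden feed tray, fixed to the bench. Origin on the bench top under the middle of the lane's mouth; y points along the feed (reservoir to lane), x across, z up. Floor 8 mm above the bench, walls 22 mm high above the floor. Reservoir: y -199 to -31 mm, 86 mm wide inside, back open. Cheeks at 30 degrees to the feed narrow it to 50 mm at y = 0, the mouth. Then the straight lane, 50 mm wide inside. Waxed, slippery.
- cover (a point): Middle of the near edge of the dark steel cover plate, on its top. The plate roofs the lane from tray y = 80 mm to its end at 210 mm (underside 33 mm, top 36 mm above the tray floor) and hides the spring stop. Before it the lane is open above.
- collar_a_mid (a point): Jammed aluminium collar (upright round disc, 40 mm diameter, 25 mm high, about 70 g, dark bore on top), at the mouth on the tray's +x side, at first near tray x = +20, y = -32 mm. The point is its centre, 12.5 mm above the tray floor. Both jammed collars touch each other, the cheeks and the pusher's front.
- collar_b_mid (a point): The other jammed collar, same size, at the mouth on the tray's -x side, at first near tray x = -20, y = -32 mm; the point is its centre. Either jammed collar may be the one that is nudged back.
- collar_front_mid (a point): Third collar, same size, already through and standing loose in the lane, tray y 78 to 95 mm, partly under the cover; the point is its centre. It stays the front one of the row.
- pusher (a joint): Pusher slide in m along the tray's +y: 0 at the start, when its flat front stands at tray y = -53 mm; negative is back. Range -0.070 to +0.135, hard ends. It has no spring: it runs stiffly, about 9 N of friction either way, and stays where it is left.
- pusher_back (a point): Middle of the pusher's flat back face, 22 mm above the tray floor, to push on towards +y. The pusher is a dark wood bar in the middle of the tray, 46 mm wide, 60 mm long (along y), front part 22 mm high; at its back a 10 mm thick, 46 mm wide tab rises 44 mm above the floor. It fits into the lane behind the collars.
- stop: Steel block of the spring stop at the far end of the lane (origin in the middle of its foot). Hidden under the cover a sprung pin points from it back along the lane. Its head stands up to 15 mm either way of tray y = 152 mm, different every time and not reported: feel for it. Pin travel 12 mm, 0.5 N per mm (6 N fully in), then rigid.
- offcut: Loose block of pale wood, 40x85x30 mm, beside the tray on its -x side; bystander. Origin under its middle.
- sanding_block: Loose sanding block, 62x100x30 mm, beside the tray on its +x side; bystander. Origin under its middle.
There are look-alikes about, which are no part of the job. Leave any green look-alike of the part that bears collar_b_mid alone.

How it is judged (in metres and radians):
On the way, in this order (a step that is already met when the one before it is completed fails the run):
1. one of the two jammed collars is nudged back at least 15 mm (y of any of collar_a_mid, collar_b_mid in the frame of tray below -0.047 m), for 0.2 s.
2. one of them stands in the lane while the other is still behind (((y of collar_a_mid in the frame of tray above 0 m and x of collar_a_mid in the frame of tray between -0.008 and 0.008 m and y of collar_b_mid in the frame of tray below -0.02 m) or (y of collar_b_mid in the frame of tray above 0 m and x of collar_b_mid in the frame of tray between -0.008 and 0.008 m and y of collar_a_mid in the frame of tray below -0.02 m))), for 0.2 s.
At the end, for the whole second after the job is handed in: All three collars stand in the lane within 8 mm of its middle line (the jammed two with their centres more than 20 mm past the mouth), each within 3 mm of touching the next, at rest; the front collar stays pressed on the spring stop with 1.2 to 5.7 N (y of each of collar_a_mid, collar_b_mid in the frame of tray above 0.02 m and x of collar_a_mid in the frame of tray between -0.008 and 0.008 m and x of collar_b_mid in the frame of tray between -0.008 and 0.008 m and y of collar_front_mid in the frame of tray above 0.09 m and x of collar_front_mid in the frame of tray between -0.008 and 0.008 m and ((horizontal distance between collar_a_mid and collar_front_mid below 0.043 m and horizontal distance between collar_a_mid and collar_b_mid below 0.043 m) or (horizontal distance between collar_b_mid and collar_front_mid below 0.043 m and horizontal distance between collar_b_mid and collar_a_mid below 0.043 m)) and contact force between collar_front and stop between 1.2 and 5.7 N and linear speed of each of collar_a, collar_b, collar_front below 0.01 m/s).
It fails at once if the robot presses on a collar, the pusher or the tray with more than 25 N (contact force between any of the arm, the fingers and collar_a above 25 N or contact force between any of the arm, the fingers and collar_b above 25 N or contact force between any of the arm, the fingers and collar_front above 25 N or contact force between any of the arm, the fingers and tray above 25 N).
It fails at once if the spring stop is bottomed (more than 8 N on it) (contact force between collar_front and stop above 8 N).
It fails at once if a collar is lifted more than 10 mm or tipped ((z of collar_a_mid in the frame of tray above 0.0305 m or angle between collar_a_mid's own z axis and vertical above 0.4 rad) or (z of collar_b_mid in the frame of tray above 0.0305 m or angle between collar_b_mid's own z axis and vertical above 0.4 rad) or (z of collar_front_mid in the frame of tray above 0.0305 m or angle between collar_front_mid's own z axis and vertical above 0.4 rad)).
It fails at once if the offcut or the sanding block is moved more than 15 mm (distance of any of offcut, sanding_block from where it was at the start of the episode above 0.015 m).
It also fails if it takes over 70 s, if anything falls off the work surface, if the arm or the gripper's body presses on something with over 40 N, if the wrist force passes 120 N, or if a joint passes its speed limit or range.

### The arm

A 6-joint arm with a two-finger parallel gripper is mounted at the origin on the work surface; the furniture and walls round the work are solid. World frame = base frame: x ahead of the robot, y to its left, z up, the work surface at z = 0. Lengths are in m, angles in degrees, forces in N, time in s.
With the tool pointing down it reaches from about 0.4 to 0.825 m from the base axis. Payload 7 kg.
Tool frame: the origin (TCP) lies at the very end of the fingers, on their centre line; the grasp point (between the pads) lies 19 mm behind it (ctrl.grasp_offset is the distance from the TCP to the grasp point, in m); z points along the fingers, y is the line along which they close (so a half turn about z gives the same grasp; the last joint's range is limited). The gripper opens to 88 mm and grips with 3 to 60 N. Pads are 19 mm wide; open, the fingers measure 130 mm over their backs; the gripper's body (78 mm by 193 mm) begins 47 mm behind the grasp point.
Start: joints at [92.424, 20.546, 0.682, 0, -70.136, -16.507], TCP at [0.164, 0.655, 0.227] pointing down, gripper open.
Joint ranges: [-176.03, 176.03], [-82.01, 121.73], [-58.28, 71.71], [-173.87, 95.51], [-174.79, -0.11], [-173.66, 173.66]. Speed limits (degrees/s): [136.94, 136.94, 172.46, 180, 180, 180].

### API

Orientations are given as [roll, pitch, yaw] about the fixed x, y, z axes, in that order (R = Rz(yaw) Ry(pitch) Rx(roll)).
In Python, from plant import ctrl gives the robot as it stands. The module is installed in compiled form; this text tells all that it offers.
- The arm moves only by the tool jog_arm, never from a script. Its argument "plan" is a list that holds one entry, the list of rows, each a list of 7 numbers: the opening, from 0 (shut) to 1 (fully open), then the shift along the tool's x, y, z in m, then the turn, a rotation vector about the tool's x, y, z in degrees. A call has 1 to 20 rows; each row is the pose to reach, as a shift and turn from the pose commanded when the call began, along the tool's axes at that moment; what a row does not reach only later rows make up. A row lasts 1/8 s, in which the tool goes at most 62.5 mm and 10.7 degrees, less where a joint would pass 70% of its speed; a pose out of reach is approached as far as the arm can. A call with a gripper value outside its range is refused whole. The fingers move at their own pace and stop on an object; the grip force is fixed at half the most. Time passes only in rows, so rows that repeat a pose let the fingers close. It gives the time, the measured TCP pose, the force, the opening and the grip force at its end, in the units of the state.
- ctrl.get_obs(): the state, without advancing time (a new reading comes with each control period).
- ctrl.snapshot(name): name is "scene" or "side" or "wrist"; returns a dict with "image" (420x560x3 uint8, red, green, blue), "vertical_fov" (degrees; the focal length in pixels is half the picture's height over the tangent of half this angle, whatever the lens; pixels are square), "cx", "cy" (the principal point, pixels), "k1" (the pictures are not rectified: a ray, as slopes to the right and down, at radius r is drawn at 1 + k1 r^2 times it, then the intrinsics apply), "R" (3x3) and "t" (3): a world point X has camera coordinates R X + t; the wrist camera has in their place "T_tool_cam" (4x4, takes a point from camera to tool coordinates, whose origin is the TCP and whose axes are the flange's). Camera axes: x right, y down, z forward; pixel columns grow to the right and rows downward; lengths in m; the calibration is good to about 2 mm. A picture is of the moment at which its call begins: read the wrist's pose just before it. There is no depth.
- ctrl.close_job(): hands the job in; it is judged then, once.
The state is a dict: "clock": time; "joint_pos": joint angles; "qvel": joint speeds; "tau": joint torques, N m; "tool_pos": TCP position; "orientation": TCP orientation; "force": force on the tool from outside, world axes, zero at the start; "moment": the same for the moment, N m; "opening": finger opening in m; "gripper_force": force on a finger pad.
Only numpy, scipy, OpenCV 4.12 (cv2) and the standard library are available. Lean on these libraries where they do the work, as an engineer would, in place of code of your own. Each camera call takes 0.05 s, during which the arm holds its last target. There are 200 camera calls.

## Working session

There is one attempt and no reset: what is moved stays moved. The work goes in short steps, Python scripts to look and compute and a tool call to move; the robot and the scene stay as the last step left them, time stands still between calls to the robot, and variables do not carry over. Pictures are saved under pics/ and viewed, at most 12 in all, crops included, and the job is handed in when it is done.

Besides the shell and the picture viewer there is one more tool, called after ">>>" in YAML: its name, and indented under it one key for each argument. jog_arm: Moves the arm, as the interface text tells. Its arguments: {"type":"object","properties":{"plan":{"type":"array","items":{"type":"array","items":{"type":"array","items":{"type":"number"}}}}},"required":["plan"]}

```bash
mkdir -p pics
cat > h.py <<'E'
import numpy as np, cv2
from plant import ctrl
from scipy.spatial.transform import Rotation as Ro
def snap(n,f):
    o=ctrl.get_obs(); s=ctrl.snapshot(n); cv2.imwrite('pics/'+f,s['image'][:,:,::-1])
    s['o']=o
    if 'T_tool_cam' in s:
        T=np.eye(4);T[:3,:3]=Ro.from_euler('xyz',o['orientation'],degrees=True).as_matrix();T[:3,3]=o['tool_pos']
        M=np.linalg.inv(T@np.array(s['T_tool_cam']));s['R']=M[:3,:3];s['t']=M[:3,3]
    np.save('pics/'+f[:-4]+'.npy',s,allow_pickle=True); return s
def load(f): return np.load('pics/'+f+'.npy',allow_pickle=True).item()
def K(s):
    f=210/np.tan(np.radians(s['vertical_fov'])/2); return f
def ray(s,u,v):
    f=K(s);d=np.array([(u-s['cx'])/f,(v-s['cy'])/f]);p=d.copy()
    for _ in range(20): p=d/(1+s['k1']*(p@p))
    R=np.array(s['R']);return -R.T@np.array(s['t']),R.T@np.r_[p,1]
def onz(s,u,v,z):
    c,d=ray(s,u,v);return c+d*(z-c[2])/d[2]
def proj(s,X):
    q=np.array(s['R'])@X+np.array(s['t']);p=q[:2]/q[2];p=p*(1+s['k1']*(p@p));return p*K(s)+[s['cx'],s['cy']]
E
python3 - <<'E'
from h import *
a=snap('scene','sc.png');b=snap('wrist','wr.png')
print(ctrl.get_obs())
print({k:v for k,v in a.items() if k not in('image','o')})
E
```

```text
{'clock': 0.1, 'joint_pos': array([ 9.24258056e+01,  2.05876555e+01,  6.40005385e-01, -1.75107794e-02,
       -7.01347616e+01, -1.65065629e+01]), 'qvel': array([ 0.02355453, -0.04562242,  0.18712659,  0.11399485,  0.06007293,
       -0.08673127]), 'tau': array([-1.16607400e-03, -5.84166813e+01,  2.93748307e+01,  7.01554969e+00,
        1.01619173e-02, -5.36601419e-05]), 'tool_pos': array([0.16414463, 0.65430291, 0.22572088]), 'orientation': array([ 1.79916307e+02, -7.63363378e-03, -1.40867139e+01]), 'force': array([-0.04587264,  0.14618838, -0.27017022]), 'moment': array([-0.07085732, -0.03245681, -0.00241834]), 'gripper_force': 0.0, 'opening': 0.08754797626543245}
{'vertical_fov': 42.09684342410356, 'cx': 277.5675230709817, 'cy': 222.34214259382006, 'k1': -0.09749029175947457, 'R': array([[ 0.8982659 , -0.43943977,  0.00332655],
       [-0.33158608, -0.68272925, -0.65110018],
       [ 0.28839044,  0.58375805, -0.75898451]]), 't': array([-0.45612603,  0.29507583,  0.69657863])}
```

View pics/sc.png

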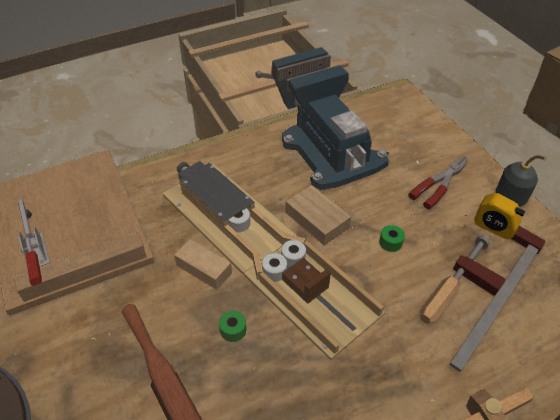

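View pics/wr.png

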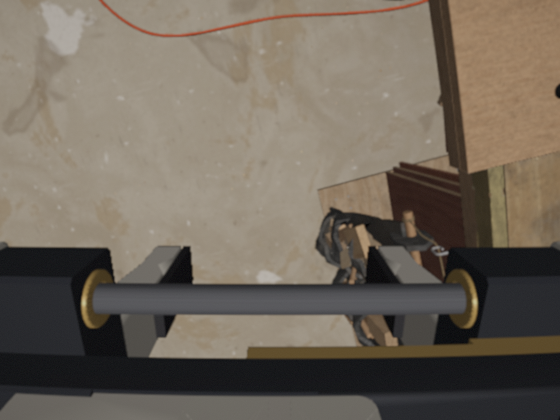

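Scene: aluminium collars are at (275,262), (293,250) (jammed) and (237,218) (front). The green look-alikes at (233,325) and (392,237) are to be left alone. The pusher is at (306,278), the offcut at (203,262) and the sanding block at (318,214). The wrist camera only sees the floor for now.

Run:
```python
from h import *
s=load('sc');im=s['image'][:,:,::-1]
cv2.imwrite('pics/c1.png',cv2.resize(im[150:355,155:390],None,fx=2.9,fy=2.9,interpolation=cv2.INTER_CUBIC)) # 0..
```

```text
(no output)
```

View pics/c1.png

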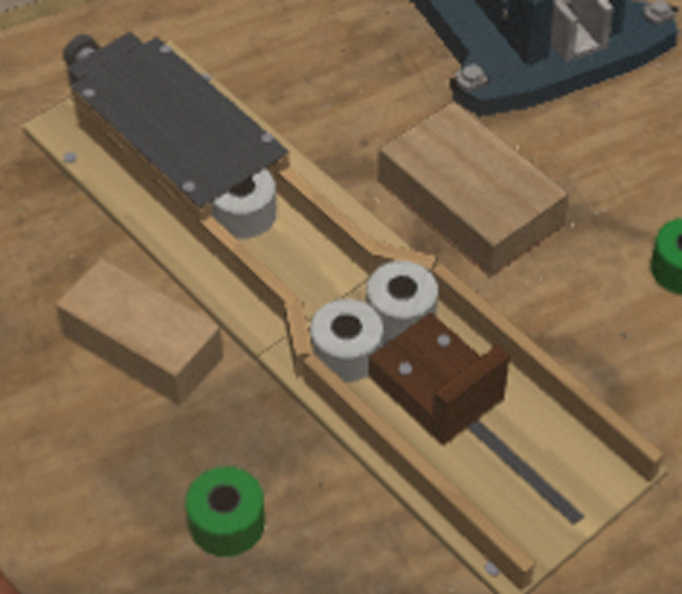

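```bash
cat >> h.py <<'E'
def fit(s,P,px,x0):
    from scipy.optimize import least_squares
    def w(q,P): c,n=np.cos(q[2]),np.sin(q[2]);return np.array([q[0]+c*P[0]-n*P[1],q[1]+n*P[0]+c*P[1],P[2]])
    r=least_squares(lambda q:np.concatenate([proj(s,w(q,p))-u for p,u in zip(P,px)]),x0,x_scale=[.1,.1,1])
    return r.x,r.fun.reshape(-1,2)
E
python3 - <<'E'
from h import *
s=load('sc')
c=lambda u,v:np.array([155+u/2.9,150+v/2.9])
P=np.array([[20,-32,33],[-20,-32,33],[0,80,44],[-43,-199,30],[43,-199,30],[-23,-113,52],[23,-113,52]])/1e3
px=[c(402,286),c(346,326),c(246,180),c(531,570),c(645,463),c(441,408),c(508,354)]
a=onz(s,*px[0],.033);b=onz(s,*px[1],.033);m=(a+b)/2;th=np.arctan2(*(a-b)[1::-1])
print(a,b,m,np.degrees(th))
q,r=fit(s,P,px,[m[0],m[1],th]);print(q[:2],np.degrees(q[2]));print(r.round(1))
f=onz(s,*c(243,186),.033);R=np.array([[np.cos(q[2]),np.sin(q[2])],[-np.sin(q[2]),np.cos(q[2])]])
for p in px[:3]+[c(243,186)]: print(R@(onz(s,*p,.033)[:2]-q[:2]))
E
```

```text
[0.56736564 0.06362566 0.033     ] [0.5276708  0.05250945 0.033     ] [0.54751822 0.05806756 0.033     ] 15.644463795903214
[0.53801568 0.08877547] 14.354147653436488
[[-0.9  0.8]
 [-0.7  0.1]
 [-0.4 -1.1]
 [-0.5 -1.5]
 [ 1.8  1.2]
 [ 0.6 -0.9]
 [ 0.1  1.1]]
[ 0.0221987  -0.03164096]
[-0.01901281 -0.03256921]
[0.00462608 0.08579766]
[0.00042526 0.08323216]
```

```bash
cat >> h.py <<'E'
TR=[0.538,0.0888,14.35]
def w(x,y,z):  # tray mm -> world m (z world mm)
    c,n=np.cos(np.radians(TR[2])),np.sin(np.radians(TR[2]))
    return np.array([TR[0]+(c*x-n*y)/1e3,TR[1]+(n*x+c*y)/1e3,z/1e3])
def tr(p):
    c,n=np.cos(np.radians(TR[2])),np.sin(np.radians(TR[2]));d=(np.array(p)[:2]-TR[:2])*1e3
    return np.array([c*d[0]+n*d[1],-n*d[0]+c*d[1],p[2]*1e3])
def shift(X):
    o=ctrl.get_obs();R=Ro.from_euler('xyz',o['orientation'],degrees=True)
    g=Ro.from_euler('xyz',[180,0,TR[2]],degrees=True)
    return R.inv().apply(np.array(X)-o['tool_pos']).round(4),(R.inv()*g).as_rotvec(degrees=True).round(2)
E
python3 - <<'E'
from h import *
s=load('sc');w_=load('wr');print(w_['T_tool_cam'],w_['vertical_fov'])
for p in [(290,140),(320,185),(385,160),(345,75),(330,60),(150,250),(60,165)]: print(p,onz(s,*p,0),onz(s,*p,.15))
print(shift(w(0,-20,300)))
E
```

```text
[[ 1.99747751e-04 -9.59856497e-01 -2.80491472e-01  7.67285683e-02]
 [ 9.99999936e-01  1.08180227e-04  3.41936401e-04 -3.92045714e-04]
 [-2.97866245e-04 -2.80491522e-01  9.59856457e-01 -1.57710526e-01]
 [ 0.00000000e+00  0.00000000e+00  0.00000000e+00  1.00000000e+00]] 62.65527565202035
(290, 140) [0.69938183 0.33481158 0.        ] [0.61783303 0.1810541  0.15      ]
(320, 185) [0.69208645 0.1975601  0.        ] [0.61205261 0.07230431 0.15      ]
(385, 160) [0.8394993  0.20220862 0.        ] [0.72885366 0.07598751 0.15      ]
(345, 75) [0.91651337 0.48292092 0.        ] [0.78987497 0.29840702 0.15      ]
(330, 60) [0.91625029 0.55169433 0.        ] [0.78966652 0.35289893 0.15      ]
(150, 250) [ 3.61615110e-01  1.88562410e-01 -1.11022302e-16] [0.35020704 0.06517508 0.15      ]
(60, 165) [0.26427307 0.46761769 0.        ] [0.27307907 0.28628166 0.15      ]
(array([ 0.5098,  0.4752, -0.0735]), array([ 8.000e-02,  1.000e-02, -2.844e+01]))
```

>>> jog_arm:
  plan:
    - [[1, 0.03, 0.03, -0.06, 0, 0, -2], [1, 0.08, 0.07, -0.06, 0, 0, -4], [1, 0.12, 0.11, -0.06, 0, 0, -7], [1, 0.16, 0.15, -0.06, 0, 0, -10], [1, 0.2, 0.19, -0.06, 0, 0, -13], [1, 0.24, 0.23, -0.06, 0, 0, -16], [1, 0.28, 0.27, -0.06, 0, 0, -19], [1, 0.32, 0.31, -0.06, 0, 0, -22], [1, 0.36, 0.34, -0.05, 0, 0, -25], [1, 0.4, 0.38, -0.04, 0, 0, -28.4], [1, 0.44, 0.42, -0.03, 0, 0, -28.4], [1, 0.48, 0.455, -0.025, 0, 0, -28.4], [1, 0.51, 0.475, -0.025, 0, 0, -28.4], [1, 0.51, 0.475, -0.025, 0, 0, -28.4], [1, 0.51, 0.475, -0.025, 0, 0, -28.4]]

```text
clock: 1.98
tool_pos: [0.543, 0.0698, 0.2512]
orientation: [-180.0, 0.0, 14.3]
force: [-1.3, 0.5, -0.5]
opening: 0.0876
gripper_force: 0.0
```

Run:
```python
from h import *
a=snap('wrist','w2.png');o=a['o'];print(o['clock'],o['tool_pos'],o['orientation'],o['joint_pos'],o['force'],tr(o['tool_pos']))
for x,y in [(20,-32),(-20,-32)]: print(proj(a,w(x,y,33)))
cv2.imwrite('pics/w2b.png',cv2.resize(a['image'][:,:,::-1],None,fx=1.42,fy=1.42))
```

```text
1.975 [0.54299442 0.06980238 0.2511581 ] [-1.79994943e+02  4.87441421e-02  1.42762066e+01] [ 2.78215332e+01  7.65953471e+00 -1.32927187e+01 -1.74839815e-02
 -6.90939514e+01  7.64609168e+01] [-1.29075984  0.48175668 -0.47807282] [ 1.30131165e-01 -1.96427326e+01  2.51158103e+02]
[290.03988869 159.73610424]
[289.76723545 195.17963286]
```

View pics/w2b.png

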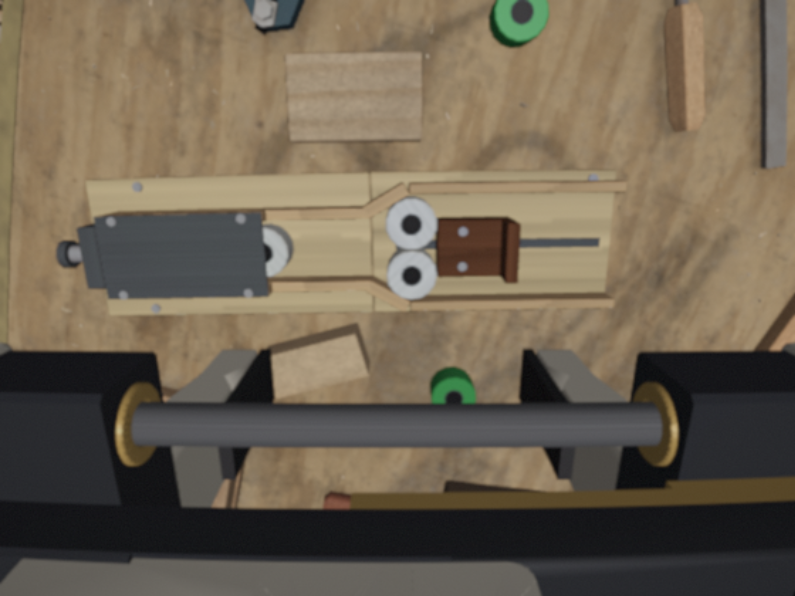

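The wrist view (1.42×) shows A at (411,224), B at (412,275), the front collar at (270,251) half under the cover, the pusher tab at (513,251), and offcut and sanding block clear. I'll refit the tray.

Run:
```python
from h import *
s=load('w2')
P=np.array([[20,-32,33],[-20,-32,33],[0,80,44],[0,-113,52]])/1e3
px=np.array([[411.5,224],[412,275],[265.5,254.5],[519,251]])/1.42
q,r=fit(s,P,px,[TR[0],TR[1],np.radians(TR[2])]);print(q[:2],np.degrees(q[2]));print(r.round(2))
TR[:]=[q[0],q[1],np.degrees(q[2])]
print(shift(w(0,-78,37)),shift(w(0,-78,100)))
```

```text
[0.53978083 0.08961135] 15.508699849369725
[[-0.42 -0.35]
 [-0.31 -0.71]
 [-0.62  0.48]
 [ 1.31  0.67]]
(array([0.0035, 0.0584, 0.2144]), array([-0.01,  0.02, -1.18])) (array([0.0035, 0.0584, 0.1514]), array([-0.01,  0.02, -1.18]))
```

```bash
sed -i 's/^TR=.*/TR=[0.5396,0.0895,15.4]/' h.py; python3 -c "
from h import *
print(shift(w(0,-77,38)))"
```

```text
(array([0.0031, 0.0575, 0.2134]), array([-0.01,  0.02, -1.08]))
```

>>> jog_arm:
  plan:
    - [[0, 0.003, 0.04, 0.05, 0, 0, -1.1], [0, 0.003, 0.057, 0.1, 0, 0, -1.1], [0, 0.003, 0.057, 0.14, 0, 0, -1.1], [0, 0.003, 0.057, 0.14, 0, 0, -1.1], [0, 0.003, 0.057, 0.14, 0, 0, -1.1], [0, 0.003, 0.057, 0.14, 0, 0, -1.1]]

```text
clock: 2.78
tool_pos: [0.5616, 0.0163, 0.1138]
orientation: [-180.0, -0.2, 15.5]
force: [1.1, 0.4, -0.5]
opening: 0.0331
gripper_force: 0.0
```

Run:
```python
from h import *
o=ctrl.get_obs();print(o['clock'],tr(o['tool_pos']),o['orientation'],o['opening'],o['force'])
print(shift(w(0,-77,38)))
a=snap('wrist','w3.png');cv2.imwrite('pics/w3b.png',cv2.resize(a['image'][:,:,::-1],None,fx=1.42,fy=1.42))
```

```text
2.775 [  1.7730705  -76.39430149 113.80244952] [-179.99683997   -0.2090457    15.48474683] 0.03306483553829239 [ 1.10810398  0.3951863  -0.53374214]
(array([-0.0021,  0.0006,  0.0758]), array([-0.  , -0.21,  0.08]))
```

View pics/w3b.png

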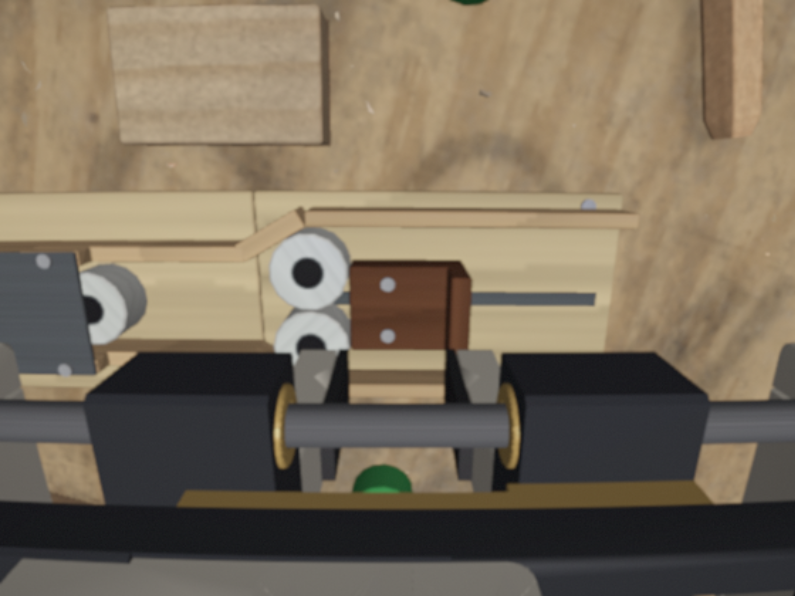

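Fingers still closing. The tray is square in the picture: A's bore is at (307,272), the front collar's at (93,308), and the tab strip at x 448–468.

Run:
```python
from h import *
s=load('w3')
for n,u,v,z in [('A',307,272,.033),('F',93,309,.033),('tabRT',462,262,.052),('tabFT',448,265,.052),('floorend',617,230,.008),('wall',450,226,.030),('slotT',594,293,.008),('slotB',594,305,.008)]: print(n,tr(onz(s,u/1.42,v/1.42,z)).round(1))
```

```text
A [ 20.1 -31.8  33. ]
F [ 0.2 82.1 33. ]
tabRT [  29.5 -106.8   52. ]
tabFT [  28.1 -100.4   52. ]
floorend [  38.  -197.3    8. ]
wall [  42.9 -103.2   30. ]
slotT [   2.2 -188.5    8. ]
slotB [  -5.  -189.3    8. ]
```

>>> jog_arm:
  plan:
    - [[0, -0.002, 0, 0.02, 0, 0.2, 0], [0, -0.002, 0, 0.04, 0, 0.2, 0], [0, -0.002, 0, 0.04, 0, 0.2, 0], [0, -0.002, 0, 0.04, 0, 0.2, 0]]

```text
clock: 3.32
tool_pos: [0.5593, 0.0151, 0.0729]
orientation: [180.0, -0.3, 15.4]
force: [0.3, 0.1, 0.0]
opening: 0.0004
gripper_force: 0.0
```

>>> jog_arm:
  plan:
    - [[0, 0, 0, 0.02, 0, 0.2, 0], [0, 0, 0, 0.035, 0, 0.2, 0], [0, 0, 0, 0.035, 0, 0.2, 0], [0, 0, 0.003, 0.035, 0, 0.2, 0], [0, 0, 0.005, 0.035, 0, 0.2, 0], [0, 0, 0.007, 0.035, 0, 0.2, 0], [0, 0, 0.01, 0.035, 0, 0.2, 0], [0, 0, 0.014, 0.035, 0, 0.2, 0]]

```text
clock: 4.32
tool_pos: [0.5622, 0.0023, 0.0368]
orientation: [-179.9, -0.4, 15.4]
force: [-3.4, 9.0, 4.0]
opening: 0.0002
gripper_force: 4.6
```

Run:
```python
from h import *
o=ctrl.get_obs();print(o['clock'],tr(o['tool_pos']),o['orientation'],o['opening'],o['force'])
```

```text
4.325 [ -1.34754362 -90.0649609   36.82053188] [-179.92628236   -0.43895239   15.40773441] 0.00023152185522705383 [-3.37816559  8.95828739  4.04030491]
```

>>> jog_arm:
  plan:
    - [[0, 0.001, 0.003, 0, 0, 0.2, 0], [0, 0.001, 0.007, 0, 0, 0.2, 0], [0, 0.001, 0.011, 0, 0, 0.2, 0], [0, 0.001, 0.015, 0, 0, 0.2, 0], [0, 0.001, 0.019, 0, 0, 0.2, 0], [0, 0.001, 0.023, 0, 0, 0.2, 0], [0, 0.001, 0.027, 0, 0, 0.2, 0], [0, 0.001, 0.031, 0, 0, 0.2, 0], [0, 0.001, 0.035, 0, 0, 0.2, 0], [0, 0.001, 0.039, 0, 0, 0.2, 0], [0, 0.001, 0.043, 0, 0, 0.2, 0], [0, 0.001, 0.047, 0, 0, 0.2, 0], [0, 0.001, 0.051, 0, 0, 0.2, 0], [0, 0.001, 0.052, 0, 0, 0.2, 0]]

```text
clock: 6.08
tool_pos: [0.5763, -0.0477, 0.0365]
orientation: [-179.9, -0.6, 15.4]
force: [-4.1, 8.2, 2.9]
opening: 0.0003
gripper_force: 4.5
```

Run:
```python
from h import *
o=ctrl.get_obs();print(o['clock'],tr(o['tool_pos']),o['orientation'],o['opening'],o['force'])
print(shift(w(-14,12,100)))
```

```text
6.075 [  -1.06925031 -142.01470865   36.52576338] [-179.91793807   -0.55721096   15.38757541] 0.0002552111106589456 [-4.07006677  8.15297423  2.91826602]
(array([-0.0123, -0.1541, -0.0634]), array([-0.08, -0.56, -0.01]))
```

>>> jog_arm:
  plan:
    - [[0, 0, -0.004, -0.002, 0, 0, 0], [0, 0, -0.006, -0.04, 0, 0, 0], [0, -0.003, -0.05, -0.064, 0, 0, 0], [0, -0.008, -0.1, -0.064, 0, -0.5, 0], [0, -0.012, -0.14, -0.064, 0, -0.5, 0], [0, -0.012, -0.16, -0.064, 0, -0.5, 0], [0, -0.012, -0.163, -0.064, 0, -0.5, 0], [0, -0.012, -0.163, -0.064, 0, -0.5, 0]]

```text
clock: 7.08
tool_pos: [0.5216, 0.1051, 0.1005]
orientation: [180.0, -0.1, 15.4]
force: [-0.1, -0.2, 1.0]
opening: 0.0006
gripper_force: 0.0
```

Run:
```python
from h import *
o=ctrl.get_obs();print(o['clock'],tr(o['tool_pos']),o['orientation'],o['opening'],o['force'])
print(shift(w(-12.5,19,17)))
a=snap('wrist','w4.png');cv2.imwrite('pics/w4b.png',cv2.resize(a['image'][:,:,::-1],None,fx=1.42,fy=1.42))
```

```text
7.075 [-13.21639899  19.81895181 100.51493498] [ 1.79992890e+02 -1.04123416e-01  1.54366219e+01] 0.0005576652390237248 [-0.08192287 -0.22359788  0.98431459]
(array([0.0006, 0.0008, 0.0835]), array([ 0.01, -0.1 ,  0.04]))
```

View pics/w4b.png

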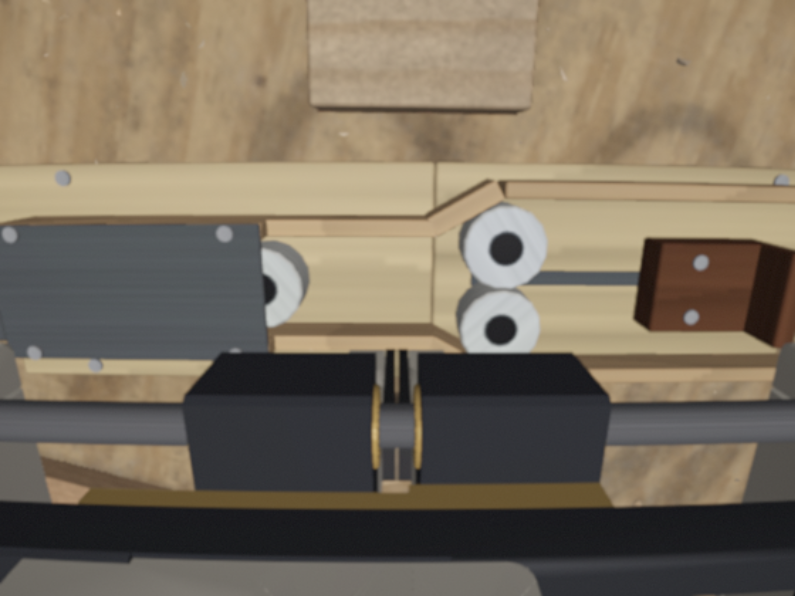

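A's bore is at (506,248) and B's at (500,329). The pusher has retracted, leaving a clear space behind them. Check positions, then lower in front of B.

Run:
```python
from h import *
s=load('w4')
for n,u,v,z in [('A',506,248,.033),('B',500,329.5,.033),('pushL',643,239,.030),('pushR',641,329,.030),('lanewallL',350,218,.030),('lanewallR',350,336,.008)]: print(n,tr(onz(s,u/1.42,v/1.42,z)).round(1))
```

```text
A [ 19.9 -31.8  33. ]
B [-20.7 -31.4  33. ]
pushL [ 24.  -98.2  30. ]
pushR [ -21.8 -103.7   30. ]
lanewallL [33.4 41.1 30. ]
lanewallR [-33.8  44.8   8. ]
```

>>> jog_arm:
  plan:
    - [[0, 0.001, 0, 0.03, 0, 0, 0], [0, 0.001, 0, 0.055, 0, 0, 0], [0, 0.001, 0, 0.07, 0, 0, 0], [0, 0.001, 0, 0.08, 0, 0, 0], [0, 0.001, 0, 0.08, 0, 0, 0]]

```text
clock: 7.75
tool_pos: [0.5225, 0.1052, 0.0201]
orientation: [180.0, -0.0, 15.4]
force: [0.4, -0.1, -0.0]
opening: 0.0005
gripper_force: 0.0
```

>>> jog_arm:
  plan:
    - [[0, 0, 0.003, 0.001, 0, 0, 0], [0, 0, 0.006, 0.001, 0, 0, 0], [0, 0, 0.009, 0.001, 0, 0, 0], [0, 0, 0.012, 0.001, 0, 0, 0], [0, 0, 0.015, 0.001, 0, 0, 0], [0, 0, 0.018, 0.001, 0, 0, 0], [0, 0, 0.021, 0.001, 0, 0, 0], [0, 0, 0.024, 0.001, 0, 0, 0], [0, 0, 0.027, 0.001, 0, 0, 0], [0, 0, 0.03, 0.001, 0, 0, 0], [0, 0, 0.033, 0.001, 0, 0, 0], [0, 0, 0.036, 0.001, 0, 0, 0]]

```text
clock: 9.25
tool_pos: [0.5322, 0.0707, 0.0194]
orientation: [-180.0, -0.1, 15.4]
force: [0.3, 0.0, 0.6]
opening: 0.0005
gripper_force: 0.1
```

Run:
```python
from h import *
o=ctrl.get_obs();print(o['clock'],tr(o['tool_pos']),o['orientation'],o['opening'],o['force'])
a=snap('scene','s5.png');im=a['image'][:,:,::-1]
cv2.imwrite('pics/s5b.png',cv2.resize(im[150:355,155:390],None,fx=2.9,fy=2.9,interpolation=cv2.INTER_CUBIC))
```

```text
9.25 [-12.16695914 -16.17708627  19.41247939] [-1.79999759e+02 -9.22505351e-02  1.54132942e+01] 0.0004938620322020074 [0.27244904 0.01218228 0.60218285]
```

View pics/s5b.png

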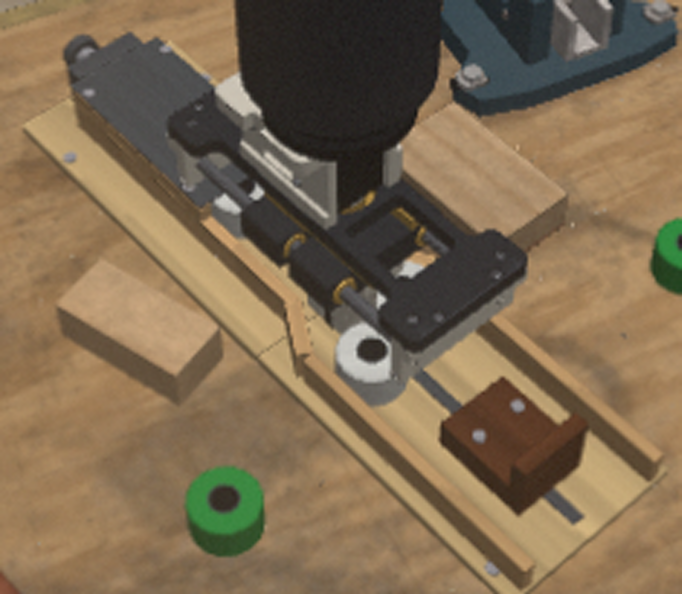

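B's bore is now at crop (371,349), with the pusher well behind it.

Run:
```python
from h import *
s=load('s5');c=lambda u,v:np.array([155+u/2.9,150+v/2.9])
for p in [(402,286),(346,326),(371,349)]: print(tr(onz(s,*c(*p),.033)).round(1))
for p in [(441,408),(508,354),(520,464),(586,414)]: print(tr(onz(s,*c(*p),.052)).round(1))
```

```text
[ 19.9 -32.3  33. ]
[-21.3 -32.5  33. ]
[-21.3 -52.8  33. ]
[ -28.4 -113.4   52. ]
[  20.6 -112.1   52. ]
[ -21.9 -163.1   52. ]
[  23.9 -164.5   52. ]
```

>>> jog_arm:
  plan:
    - [[0, 0, 0.003, 0.001, 0, 0, 0], [0, 0, 0.006, 0.001, 0, 0, 0], [0, 0, 0.009, 0.001, 0, 0, 0], [0, 0, 0.012, 0.001, 0, 0, 0], [0, 0, 0.014, 0.001, 0, 0, 0], [0, 0, 0.014, 0.001, 0, 0, 0], [0, 0, 0.01, 0, 0, 0, 0], [0, 0, 0.008, -0.04, 0, 0, 0], [0, 0.02, 0.05, -0.04, 0, 0, 0], [0, 0.033, 0.057, -0.04, 0, 0, 0], [0, 0.033, 0.057, -0.04, 0, 0, 0], [0, 0.033, 0.057, -0.04, 0, 0, 0]]

```text
clock: 10.8
tool_pos: [0.5782, 0.025, 0.059]
orientation: [-180.0, -0.0, 15.4]
force: [-0.2, -0.1, -0.4]
opening: 0.0002
gripper_force: 0.0
```

Run:
```python
from h import *
o=ctrl.get_obs();print(o['clock'],tr(o['tool_pos']),o['orientation'],o['opening'],o['force'])
print(shift(w(18,-75,20)))
a=snap('wrist','w6.png');cv2.imwrite('pics/w6b.png',cv2.resize(a['image'][:,:,::-1],None,fx=1.42,fy=1.42))
```

```text
10.8 [ 20.09453818 -72.48066126  58.99924549] [-1.79996107e+02 -2.78825665e-02  1.54190725e+01] 0.00018492631611460644 [-0.22327673 -0.11475574 -0.42829389]
(array([-0.0021,  0.0025,  0.039 ]), array([-0.  , -0.03,  0.02]))
```

View pics/w6b.png

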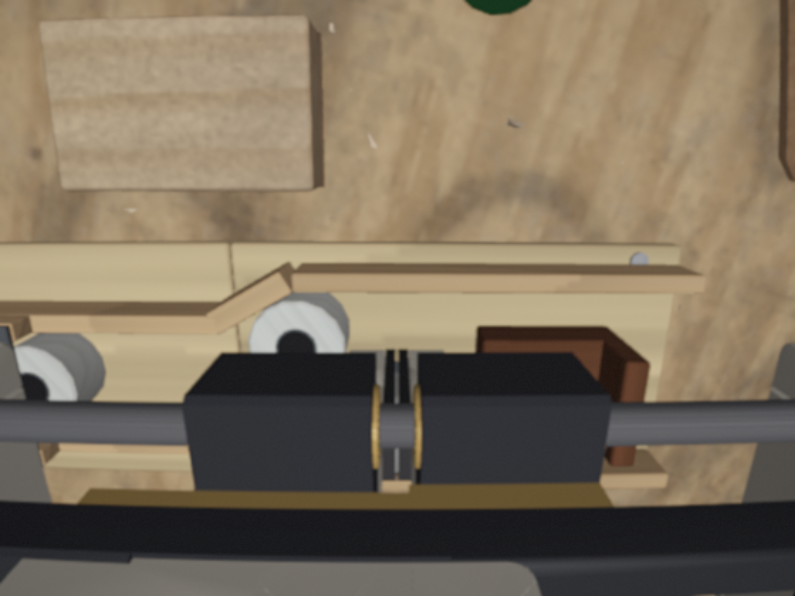

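A's bore is at about (297,345), unmoved; the fingers are in the gap between A and the pusher. Descending and pushing A.

>>> jog_arm:
  plan:
    - [[0, -0.002, 0.002, 0.015, 0, 0, 0], [0, -0.002, 0.002, 0.03, 0, 0, 0], [0, -0.002, 0.002, 0.039, 0, 0, 0], [0, -0.002, 0.002, 0.039, 0, 0, 0], [0, -0.002, -0.001, 0.039, 0, 0, 0], [0, -0.002, -0.004, 0.039, 0, 0, 0], [0, -0.003, -0.007, 0.039, 0, 0, 0], [0, -0.004, -0.01, 0.039, 0, 0, 0], [0, -0.005, -0.013, 0.039, 0, 0, 0], [0, -0.0065, -0.016, 0.039, 0, 0, 0], [0, -0.008, -0.019, 0.039, 0, 0, 0], [0, -0.0095, -0.022, 0.039, 0, 0, 0], [0, -0.01, -0.025, 0.039, 0, 0, 0]]

```text
clock: 12.48
tool_pos: [0.5627, 0.0463, 0.0205]
orientation: [180.0, -0.1, 15.4]
force: [-0.9, 0.0, -0.1]
opening: 0.0007
gripper_force: 0.2
```

Run:
```python
from h import *
o=ctrl.get_obs();print(o['clock'],tr(o['tool_pos']),o['orientation'],o['opening'],o['force'])
```

```text
12.475 [ 10.75621634 -47.78537708  20.4871115 ] [ 1.79999366e+02 -9.54606470e-02  1.54174262e+01] 0.0006863037748294958 [-0.87988593  0.0212708  -0.1012719 ]
```

Continue to TCP y ≈ −17.

>>> jog_arm:
  plan:
    - [[0, 0, -0.003, 0, 0, 0, 0], [0, 0, -0.006, 0, 0, 0, 0], [0, -0.001, -0.009, 0, 0, 0, 0], [0, -0.002, -0.012, 0, 0, 0, 0], [0, -0.003, -0.015, 0, 0, 0, 0], [0, -0.004, -0.018, 0, 0, 0, 0], [0, -0.005, -0.021, 0, 0, 0, 0], [0, -0.006, -0.024, 0, 0, 0, 0], [0, -0.006, -0.027, 0, 0, 0, 0], [0, -0.006, -0.03, 0, 0, 0, 0], [0, -0.006, -0.032, 0, 0, 0, 0], [0, -0.006, -0.032, 0, 0, 0, 0], [0, -0.006, -0.03, 0, 0, 0, 0], [0, -0.006, -0.025, -0.04, 0, 0, 0], [0, -0.006, 0.02, -0.08, 0, 0, 0], [0, -0.006, 0.04, -0.1, 0, 0, 0], [0, -0.006, 0.04, -0.1, 0, 0, 0], [0, -0.006, 0.04, -0.1, 0, 0, 0]]

```text
clock: 14.72
tool_pos: [0.5669, 0.0059, 0.1198]
orientation: [-180.0, -0.0, 15.4]
force: [1.0, 0.3, -0.1]
opening: 0.0004
gripper_force: 0.0
```

Run:
```python
from h import *
a=snap('wrist','w7.png');o=a['o'];print(o['clock'],tr(o['tool_pos']),o['force'])
cv2.imwrite('pics/w7b.png',cv2.resize(a['image'][:,:,::-1],None,fx=1.42,fy=1.42))
```

```text
14.725 [  4.13773398 -87.85993725 119.78352162] [ 0.95738309  0.2772337  -0.09101412]
```

View pics/w7b.png

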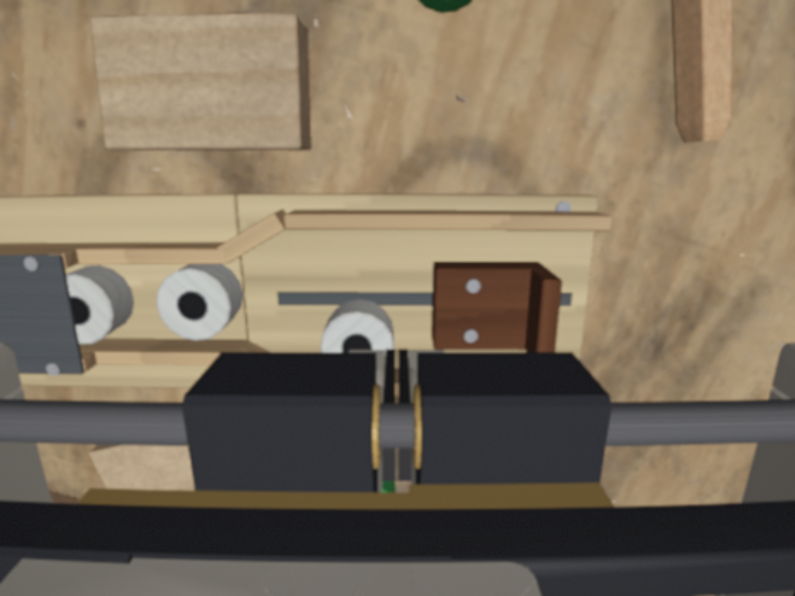

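A stands in the lane at (191,305) and B waits behind at (357,345). Go behind the pusher tab.

>>> jog_arm:
  plan:
    - [[0, -0.004, 0.04, 0, 0, 0, 0], [0, -0.004, 0.08, 0, 0, 0, 0], [0, -0.004, 0.102, 0, 0, 0, 0], [0, -0.004, 0.102, 0.03, 0, 0, 0], [0, -0.004, 0.102, 0.06, 0, 0, 0], [0, -0.004, 0.102, 0.085, 0, 0, 0], [0, -0.004, 0.102, 0.095, 0, 0, 0], [0, -0.004, 0.102, 0.095, 0, 0, 0], [0, -0.004, 0.102, 0.095, 0, 0, 0]]

```text
clock: 15.9
tool_pos: [0.5916, -0.0931, 0.0263]
orientation: [180.0, -0.2, 15.5]
force: [0.6, -0.6, 0.4]
opening: 0.0001
gripper_force: 0.0
```

Run:
```python
from h import *
o=ctrl.get_obs();print(o['clock'],tr(o['tool_pos']),o['orientation'],o['force'])
```

```text
15.9 [   1.65698408 -189.88023577   26.25945717] [ 1.79982023e+02 -1.64245453e-01  1.54514198e+01] [ 0.6334481  -0.63980424  0.39295622]
```

>>> jog_arm:
  plan:
    - [[0, -0.001, -0.003, 0, 0, 0, 0], [0, -0.001, -0.006, 0, 0, 0, 0], [0, -0.001, -0.009, 0, 0, 0, 0], [0, -0.001, -0.013, 0, 0, 0, 0], [0, -0.001, -0.017, 0, 0, 0, 0], [0, -0.001, -0.021, 0, 0, 0, 0], [0, -0.001, -0.025, 0, 0, 0, 0], [0, -0.001, -0.029, 0, 0, 0, 0], [0, -0.001, -0.033, 0, 0, 0, 0], [0, -0.001, -0.037, 0, 0, 0, 0], [0, -0.001, -0.041, 0, 0, 0, 0], [0, -0.001, -0.045, 0, 0, 0, 0], [0, -0.001, -0.049, 0, 0, 0, 0], [0, -0.001, -0.053, 0, 0, 0, 0], [0, -0.001, -0.057, 0, 0, 0, 0]]

```text
clock: 17.77
tool_pos: [0.5756, -0.0397, 0.0264]
orientation: [179.9, -0.2, 15.4]
force: [2.9, -8.3, 0.5]
opening: 0.0005
gripper_force: 4.6
```

```bash
cat > st.py <<'E'
from h import *
o=ctrl.get_obs();c,n=np.cos(np.radians(TR[2])),np.sin(np.radians(TR[2]));f=o['force']
print(o['clock'],tr(o['tool_pos']).round(2),'Fx,Fy tray',round(c*f[0]+n*f[1],2),round(-n*f[0]+c*f[1],2),'Fz',round(f[2],2))
E
python3 st.py
```

```text
17.775 [   0.44 -134.13   26.37] Fx,Fy tray 0.57 -8.79 Fz 0.48
```

>>> jog_arm:
  plan:
    - [[0, 0, -0.003, 0, 0, 0, 0], [0, 0, -0.006, 0, 0, 0, 0], [0, 0, -0.009, 0, 0, 0, 0], [0, 0, -0.012, 0, 0, 0, 0], [0, 0, -0.015, 0, 0, 0, 0], [0, 0, -0.018, 0, 0, 0, 0]]

```text
clock: 18.52
tool_pos: [0.5709, -0.0223, 0.0263]
orientation: [179.9, -0.2, 15.4]
force: [3.6, -9.2, -0.5]
opening: 0.0006
gripper_force: 4.6
```

```bash
python3 st.py
```

```text
18.525 [   0.5  -116.13   26.35] Fx,Fy tray 1.03 -9.81 Fz -0.53
```

>>> jog_arm:
  plan:
    - [[0, 0, -0.003, 0, 0, 0, 0], [0, 0, -0.006, 0, 0, 0, 0], [0, 0, -0.009, 0, 0, 0, 0], [0, 0, -0.012, 0, 0, 0, 0], [0, 0, -0.015, 0, 0, 0, 0], [0, 0, -0.018, 0, 0, 0, 0], [0, 0, -0.021, 0, 0, 0, 0], [0, 0, -0.024, 0, 0, 0, 0]]

```text
clock: 19.52
tool_pos: [0.5646, 0.0009, 0.0264]
orientation: [179.9, -0.2, 15.4]
force: [3.6, -8.9, -0.4]
opening: 0.0006
gripper_force: 4.7
```

```bash
python3 st.py
python3 - <<'E'
from h import *
a=snap('wrist','w8.png');cv2.imwrite('pics/w8b.png',cv2.resize(a['image'][:,:,::-1],None,fx=1.42,fy=1.42))
E
```

```text
19.525 [  0.56 -92.1   26.38] Fx,Fy tray 1.15 -9.54 Fz -0.4
```

View pics/w8b.png

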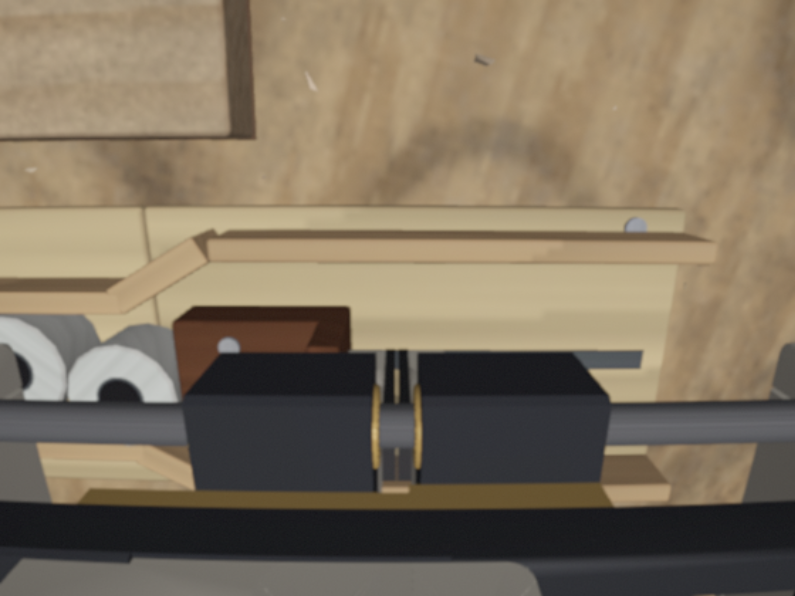

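B is entering the mouth behind A, single file. Continuing up to where contact could begin.

>>> jog_arm:
  plan:
    - [[0, 0, -0.003, 0, 0, 0, 0], [0, 0, -0.006, 0, 0, 0, 0], [0, 0, -0.009, 0, 0, 0, 0], [0, 0, -0.012, 0, 0, 0, 0], [0, 0, -0.015, 0, 0, 0, 0], [0, 0, -0.018, 0, 0, 0, 0], [0, 0, -0.02, 0, 0, 0, 0], [0, 0, -0.022, 0, 0, 0, 0], [0, 0, -0.0235, 0, 0, 0, 0], [0, 0, -0.025, 0, 0, 0, 0]]

```text
clock: 20.82
tool_pos: [0.558, 0.025, 0.0263]
orientation: [179.9, -0.2, 15.4]
force: [3.8, -9.1, 1.4]
opening: 0.0002
gripper_force: 4.7
```

```bash
python3 st.py
```

```text
20.825 [  0.62 -67.1   26.35] Fx,Fy tray 1.22 -9.74 Fz 1.44
```

>>> jog_arm:
  plan:
    - [[0, 0, -0.001, 0, 0, 0, 0], [0, 0, -0.002, 0, 0, 0, 0], [0, 0, -0.003, 0, 0, 0, 0]]

```text
clock: 21.2
tool_pos: [0.5572, 0.0279, 0.0263]
orientation: [179.9, -0.2, 15.4]
force: [4.6, -9.8, 0.8]
opening: 0.0002
gripper_force: 4.7
```

```bash
python3 st.py
```

```text
21.2 [  0.61 -64.11  26.33] Fx,Fy tray 1.8 -10.63 Fz 0.79
```

>>> jog_arm:
  plan:
    - [[0, 0, -0.001, 0, 0, 0, 0], [0, 0, -0.002, 0, 0, 0, 0], [0, 0, -0.003, 0, 0, 0, 0]]

```text
clock: 21.58
tool_pos: [0.5565, 0.0308, 0.0264]
orientation: [179.9, -0.2, 15.4]
force: [4.5, -8.0, 0.6]
opening: 0.0006
gripper_force: 4.7
```

```bash
python3 st.py
```

```text
21.575 [  0.65 -61.09  26.35] Fx,Fy tray 2.26 -8.87 Fz 0.55
```

```bash
cat > st.py <<'E'
from h import *
import sys
c,n=np.cos(np.radians(TR[2])),np.sin(np.radians(TR[2]));F=[]
for i in range(int(sys.argv[1])):
    if i: ctrl.snapshot('side')
    o=ctrl.get_obs();f=o['force'];F.append(-n*f[0]+c*f[1])
print(round(o['clock'],2),tr(o['tool_pos']).round(2),'Fy',np.round(F,2),np.mean(F).round(2))
E
python3 st.py 6
```

```text
21.82 [  0.63 -61.03  26.33] Fy [-8.87 -8.91 -8.83 -8.9  -8.74 -8.45] -8.78
```

>>> jog_arm:
  plan:
    - [[0, 0, -0.001, 0, 0, 0, 0], [0, 0, -0.002, 0, 0, 0, 0], [0, 0, -0.003, 0, 0, 0, 0]]

```text
clock: 22.2
tool_pos: [0.5556, 0.0337, 0.0263]
orientation: [179.9, -0.2, 15.4]
force: [4.8, -8.5, 0.1]
opening: 0.0004
gripper_force: 4.7
```

```bash
python3 st.py 6
```

```text
22.45 [  0.63 -58.03  26.34] Fy [-9.47 -8.67 -7.86 -8.78 -8.99 -8.78] -8.76
```

>>> jog_arm:
  plan:
    - [[0, 0, -0.001, 0, 0, 0, 0], [0, 0, -0.002, 0, 0, 0, 0], [0, 0, -0.003, 0, 0, 0, 0]]

```text
clock: 22.82
tool_pos: [0.5549, 0.0366, 0.0264]
orientation: [179.9, -0.2, 15.4]
force: [5.3, -8.4, 0.2]
opening: -0.0002
gripper_force: 4.7
```

```bash
python3 st.py 6
```

```text
23.07 [  0.65 -55.01  26.34] Fy [-9.52 -9.53 -9.23 -9.27 -8.2  -9.45] -9.2
```

>>> jog_arm:
  plan:
    - [[0, 0, -0.001, 0, 0, 0, 0], [0, 0, -0.002, 0, 0, 0, 0], [0, 0, -0.003, 0, 0, 0, 0]]

```text
clock: 23.45
tool_pos: [0.5541, 0.0394, 0.0264]
orientation: [179.9, -0.2, 15.4]
force: [4.4, -9.3, 0.1]
opening: 0.0001
gripper_force: 4.7
```

```bash
python3 st.py 6
```

```text
23.7 [  0.66 -52.    26.35] Fy [-10.18  -9.6   -8.81  -9.03  -9.16  -8.16] -9.16
```

>>> jog_arm:
  plan:
    - [[0, 0, -0.001, 0, 0, 0, 0], [0, 0, -0.002, 0, 0, 0, 0], [0, 0, -0.003, 0, 0, 0, 0]]

```text
clock: 24.08
tool_pos: [0.5533, 0.0424, 0.0263]
orientation: [179.9, -0.2, 15.4]
force: [4.2, -8.2, -0.4]
opening: 0.0007
gripper_force: 4.7
```

```bash
python3 st.py 7
```

```text
24.38 [  0.65 -49.    26.32] Fy [-8.99 -9.41 -8.87 -8.48 -8.47 -8.56 -8.75] -8.79
```

>>> jog_arm:
  plan:
    - [[0, 0, -0.001, 0, 0, 0, 0], [0, 0, -0.002, 0, 0, 0, 0], [0, 0, -0.003, 0, 0, 0, 0]]

```text
clock: 24.75
tool_pos: [0.5525, 0.0452, 0.0263]
orientation: [179.9, -0.2, 15.4]
force: [5.1, -9.3, 0.1]
opening: 0.0003
gripper_force: 5.2
```

```bash
python3 st.py 7
```

```text
25.05 [  0.68 -46.1   26.36] Fy [-10.33 -10.21  -9.66 -10.54 -10.26  -9.49  -8.53] -9.86
```

>>> jog_arm:
  plan:
    - [[0, 0, -0.001, 0, 0, 0, 0], [0, 0, -0.002, 0, 0, 0, 0], [0, 0, -0.003, 0, 0, 0, 0]]

```text
clock: 25.42
tool_pos: [0.5517, 0.0479, 0.0264]
orientation: [179.9, -0.2, 15.4]
force: [6.3, -10.6, -0.3]
opening: 0.0004
gripper_force: 5.9
```

```bash
python3 st.py 7
```

```text
25.73 [  0.68 -43.29  26.37] Fy [-11.88 -11.28 -10.74 -11.44 -11.21 -11.09 -12.26] -11.41
```

The spring is loading: Fy rose from 9.0 to 11.4 N, and the finger force rose with it, so about 2.4 N is on the stop. One more millimetre, then let go.

>>> jog_arm:
  plan:
    - [[0, 0, -0.0006, 0, 0, 0, 0], [0, 0, -0.0012, 0, 0, 0, 0], [0, 0, -0.0012, 0, 0, 0, 0]]

```text
clock: 26.1
tool_pos: [0.5515, 0.049, 0.0264]
orientation: [179.9, -0.2, 15.4]
force: [5.5, -10.9, 0.3]
opening: 0.0003
gripper_force: 5.8
```

```bash
python3 st.py 7
```

```text
26.4 [  0.69 -42.26  26.38] Fy [-11.95 -11.77 -11.79 -11.5  -11.77 -12.23 -11.25] -11.75
```

>>> jog_arm:
  plan:
    - [[0, 0, 0.002, 0, 0, 0, 0], [0, 0, 0.006, 0, 0, 0, 0], [0, 0, 0.015, 0, 0, 0, 0], [0, 0, 0.025, -0.03, 0, 0, 0], [0, 0, 0.025, -0.08, 0, 0, 0], [0, 0, 0.025, -0.12, 0, 0, 0], [0, 0, 0, -0.15, 0, 0, 0], [0, 0, -0.03, -0.15, 0, 0, 0], [0, 0, -0.03, -0.15, 0, 0, 0], [0, 0, -0.03, -0.15, 0, 0, 0]]

```text
clock: 27.65
tool_pos: [0.5419, 0.0787, 0.1753]
orientation: [180.0, -0.1, 15.4]
force: [-0.1, -0.7, -0.9]
opening: 0.0004
gripper_force: 0.0
```

Run:
```python
from h import *
a=snap('wrist','w9.png');cv2.imwrite('pics/w9b.png',cv2.resize(a['image'][:,:,::-1],None,fx=1.42,fy=1.42));print(tr(a['o']['tool_pos']))
```

```text
[ -0.59678118 -11.01019082 175.30318011]
```

View pics/w9b.png

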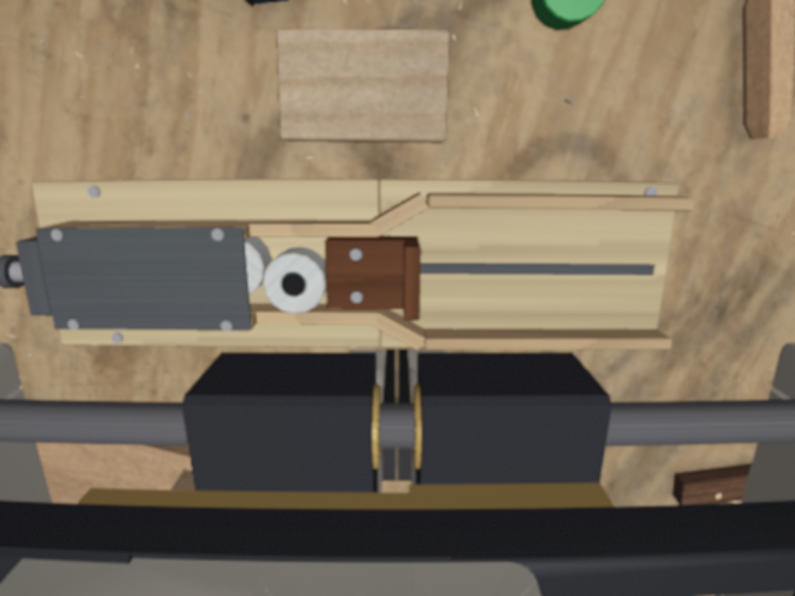

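B at (293,284) touches A at (~250,268) and the pusher holds the row. All of it is inside the lane, and the bystanders are unmoved. Handing in.

```bash
python3 -c "
from h import *
print(ctrl.close_job())"
```

```text
the job is handed in; nothing more can be done
None
```

I handed in the job; no verdict came back. All three collars are in the lane in single file, the front one loading the spring stop to roughly 3 N (about half travel) by force reading, and the pusher is released and holding.

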